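# Set the throwing gauge to a sample pot with its click wheel

## Robot

A 7-joint arm with a two-finger parallel gripper is mounted at the origin on the work surface; the furniture and walls round the work are solid. World frame = base frame: x ahead of the robot, y to its left, z up, the work surface at z = 0. Lengths are in m, angles in rad, forces in N, time in s.
With the tool pointing down it reaches from about 0.4 to 0.875 m from the base axis. Payload 4.4 kg.
Tool frame: the origin (TCP) lies midway between the tips of the shut fingers; the grasp point (between the pads) lies 19 mm behind it; z points along the fingers, y is the direction in which the jaws open and shut (so a half turn about z gives the same grasp; the last joint's range is limited). The gripper opens to 85 mm and grips with 20 to 120 N. Pads are 22 mm wide; open, the fingers measure 114 mm over their backs; the gripper's body (76 mm by 85 mm) begins 54 mm behind the grasp point. The pads swing forward as they close: fully open they stand 13 mm farther back than shut.
Start: joints at [-1.315, 0.628, 0.038, 1.517, -0.027, 0.996, -0.02], TCP at [0.206, 0.617, 0.231] pointing down, gripper open.
Joint ranges: [-3.06, 3.06], [-0.37, 2.12], [-1.25, 1.32], [0.18, 2.47], [-1.1, 4.24], [0.23, 1.98], [-2.94, 2.94]. Speed limits (rad/s): [2.57, 2.57, 3.14, 3.14, 3.14, 3.14, 3.14].

## Interface

Orientations are given as a unit quaternion [x, y, z, w].
In Python, from workcell import * gives the robot as it stands. The module is installed in compiled form; this text tells all that it offers.
- The arm moves only by the tool drive_tool, never from a script. Its argument "plan" is a list of rows, each an object with "translation": the shift along the tool's x, y, z normalised to -1 to 1, where 1 is 150 mm, a list of three; "rotation": the turn, a rotation vector about the tool's x, y, z normalised to -1 to 1, where 1 is 90 degrees, a list of three; "hand": the closure, from 0 (fully open) to 1 (shut). A call has 1 to 10 rows; each row shifts and turns the commanded pose from where the row before left it, along the tool's axes as they then stand; what a row does not reach is not made up. A row lasts 1/8 s, in which the tool goes at most 62.5 mm and 10.7 degrees, less where a joint would pass 70% of its speed; a pose out of reach is approached as far as the arm can. A call with a number of a shift or a turn outside -1 to 1 is refused whole. A call with a gripper value outside its range is refused whole. The fingers move at their own pace and stop on an object; "grip_force" is the grip in N (left out, the last holds). Time passes only in rows, so rows that do not move let the fingers close. It gives the time, the measured TCP pose, the force and the opening at its end, in the units of the state.
- observe(): the state, without advancing time (a new reading comes with each control period).
- capture(name): name is "scene" or "top" or "wrist"; returns (picture, depth): 400x640x3 uint8, red, green, blue; 400x640 float32, m along the optical axis (not along the pixel's ray), 0 where there is no reading.
- camera_params(name): a dict with "K" (3x3 intrinsics, pixels), "dist" ([k1, k2, p1, p2, k3] as OpenCV has them; the pictures are not rectified), "R" (3x3) and "t" (3): a world point X has camera coordinates R X + t; the wrist camera has in their place "mount" (4x4, takes a point from camera to tool coordinates, whose origin is the TCP and whose axes are the flange's). Camera axes: x right, y down, z forward; pixel columns grow to the right and rows downward; lengths in m; the calibration is good to about 2 mm. A picture is of the moment at which its call begins: read the wrist's pose just before it. camera_params takes no time and is no camera call.
- job_done(): hands the job in, once; it reports no verdict.
The state is a dict: "time_s": time; "joint_positions": joint angles; "dq": joint speeds; "effort": joint torques, N m; "ee_pos": TCP position; "eef_rot": TCP orientation; "force": force on the tool from outside, world axes, zero at the start; "wrist_torque": the same for the moment, N m; "width": opening from 0.0 (shut) to 1.0 (fully open).
Only numpy, scipy, OpenCV 4.12 (cv2) and the standard library are available. Lean on these libraries where they do the work, as an engineer would, in place of code of your own. Each camera call takes 0.05 s, during which the arm holds its last target.

## Task

A pot stands under the steel bar of the throwing gauge: set the gauge to it. Roll the ridged wheel up and over, away from its front, so that the bar comes down click by click, and leave it settled in the lowest click at which the bar still hangs clear of the rim, the next click being stopped by the pot. Move the bar by its wheel only, do not force it down onto the pot, and do not shove or tip any of the three pots.

Things in the scene. Friction and masses are not known exactly. Their poses are not given: they have to be found in the camera images.
- gauge: throwing gauge fixed to the table: grey cast foot (x -59 to 117, y -40 to 56, 12 mm high), black six-ridged wheel in front, upright column behind (x 88, y 31, 204 mm tall, cap 40 x 24 mm) with a sliding steel bar. Origin on the table below the wheel's centre; x points level from its front to its back (the front faces the robot within 0.4 rad), y along the wheel's axle to its left, z up
- wheel_axis (a point): centre of the wheel, on its level axle, 62 mm above the table. Wheel 26 mm wide along the gauge's y: round body of 26.5 mm radius and six radial ridges 60 degrees apart, 6 mm thick, round-tipped, 42 mm radius at the tip. At a click one ridge leans 15 degrees back from straight up and the next leans 45 degrees forward; the gap between them faces up and 15 degrees forward
- wheel_front (a point): tip of the front ridge (the one leaning 45 degrees forward) as it stands at any click, on the wheel's mid-plane: 30 mm in front of the axle and 30 mm above it. A fingertip set in front of this ridge and drawn back over the wheel rolls it 60 degrees: one click. Left of the wheel, y 17 to 38 mm, is a gear case of 27 mm radius about the axle; right, y -17 to -30 mm, a bearing of 15 mm radius
- gauge_wheel (a joint): wheel angle, rad, grows as the front ridges roll up and back; A sprung roller holds it at multiples of 1.047 (one click, bar 9 mm lower): past halfway it snaps on into the next click, before halfway it springs back. A click takes 3 to 6 N at the ridge, most at its start; if the pot stops the bar the push climbs past 8 N and the pot feels four times it. Starts at click 1 or 2 (1.05 or 2.09)
- bar_edge (a point): point on the bar's lower edge above the middle of the pot's place, 87 mm behind and 140 mm left of the wheel's centre in the gauge's frame. The bar is level, 6 mm thick, 16 mm tall, and reaches along the gauge's y to 199 mm left of the wheel. Edge 112.7 mm above the table at wheel angle 0, 9 mm less per click
- cup: small cream bisque cup, 62 mm across, about 6 cm tall (hand-made: feel for its rim). Origin under its foot. One of cup, beaker and bowl stands under the bar, the other two elsewhere on the table
- beaker: plain terracotta beaker, 70 mm across, 8 to 9 cm tall, the tallest of the three. Origin under its foot
- bowl: white bowl, 94 mm across, 6 to 7 cm tall, the widest of the three. Origin under its foot
Things that resemble listed ones, but are neither listed nor needed, are in the scene too. What is shaped like the bowl but blue is not meant.

How it is judged:
By the outcome, as a careful person would: the job done as asked, in the order asked, and still so for the second after the job is handed in, with the robot touching nothing.
It also fails if it takes over 72 s, if anything falls off the work surface, if the arm or the gripper's body presses on something with over 40 N, if the wrist force passes 120 N, or if a joint passes its speed limit or range.

## Working session

There is one attempt and no reset: what is moved stays moved. The work goes in short steps, Python scripts to look and compute and a tool call to move; the robot and the scene stay as the last step left them, time stands still between calls to the robot, and variables do not carry over. Pictures are saved under pics/ and viewed, and the job is handed in when it is done.

Besides the shell and the picture viewer there is one more tool, called after ">>>" by a JSON object that holds its "op" and its "data", one argument or row to a line. drive_tool: Moves the arm, as the interface text tells. Its arguments: {"type":"object","properties":{"plan":{"type":"array","items":{"type":"object","properties":{"translation":{"type":"array","items":{"type":"number","minimum":-1,"maximum":1}},"rotation":{"type":"array","items":{"type":"number","minimum":-1,"maximum":1}},"hand":{"type":"number"}}}},"grip_force":{"type":"number"}},"required":["plan"]}

```bash
mkdir -p pics; python3 - <<'E'
from workcell import *
import cv2,numpy as np
s=observe();print(s)
for n in("scene","top"):
    p,d=capture(n);cv2.imwrite(f"pics/{n}0.png",p[:,:,::-1]);np.savez(f"{n}0.npz",p=p,d=d)
    c=camera_params(n);print(n,c)
print(camera_params("wrist"))
E
```

```text
{'time_s': 0.0, 'joint_positions': array([-1.31482586,  0.62930464,  0.03842604,  1.51834837, -0.02700271,
        0.99627126, -0.02001692]), 'dq': array([ 1.59568769e-03, -4.09213302e-06, -9.01468416e-04, -5.26161905e-04,
        2.13266263e-03,  2.28191354e-04,  5.33395888e-04]), 'effort': array([-9.88958600e-04, -5.63393998e+01,  1.22565653e+00, -1.93448943e+01,
        1.09210052e-02,  1.03621051e-02, -2.40219953e-05]), 'ee_pos': array([0.20533233, 0.61608274, 0.23042194]), 'eef_rot': array([ 1.60194506e-01,  9.87085051e-01, -8.96169107e-04, -1.40569026e-04]), 'force': array([-0.59094692, -0.40032905, -0.22870754]), 'wrist_torque': array([ 0.02999765, -0.01606028, -0.0123075 ]), 'width': 1.0013009635504535}
scene {'K': array([[363.43699484,   0.        , 318.94583989],
       [  0.        , 363.43699484, 192.36846934],
       [  0.        ,   0.        ,   1.        ]]), 'dist': array([-0.06581576,  0.        ,  0.        ,  0.        ,  0.        ]), 'R': array([[ 0.69592172, -0.71767872, -0.02510403],
       [-0.33718629, -0.29569978, -0.89379363],
       [ 0.63403341,  0.63047
[... 413 characters left out ...]
256412],
       [ 0.19284118, -0.0203843 , -0.98101823]]), 't': array([-0.05653327,  0.54741258,  1.00977337])}
{'K': array([[278.56822846,   0.        , 323.76171833],
       [  0.        , 278.56822846, 199.58255877],
       [  0.        ,   0.        ,   1.        ]]), 'dist': array([0.01374474, 0.        , 0.        , 0.        , 0.        ]), 'mount': array([[-8.94059738e-04, -9.65310264e-01, -2.61103992e-01,
         6.59393383e-02],
       [ 9.99999387e-01, -1.03340087e-03,  3.96368052e-04,
        -1.53495607e-04],
       [-6.52443242e-04, -2.61103477e-01,  9.65310597e-01,
        -1.42156578e-01],
       [ 0.00000000e+00,  0.00000000e+00,  0.00000000e+00,
         1.00000000e+00]])}
```

View pics/scene0.png

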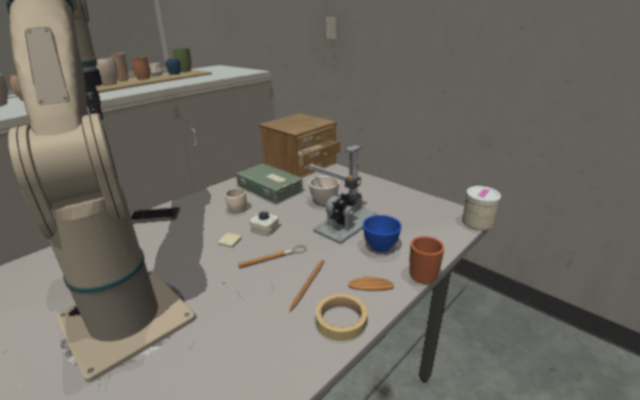

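View pics/top0.png

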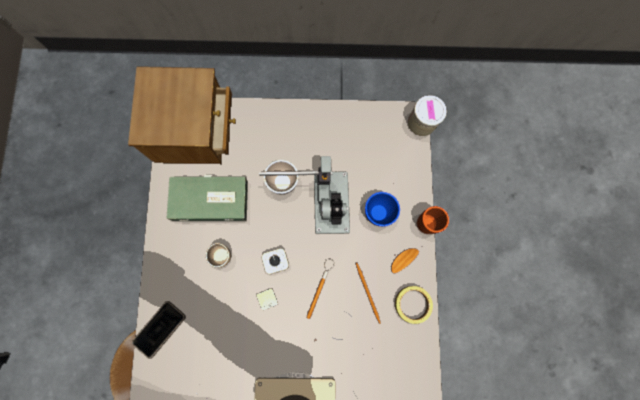

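The white bowl (top view 281,177) stands under the bar. The blue bowl (381,209), the cream cup (219,254) and the terracotta beaker (433,219) stand elsewhere. Next I'll enlarge the gauge and measure it.

```bash
cat > h.py <<'E'
import numpy as np,cv2
from workcell import *
def cloud(n,p,d,pose=None):
    c=camera_params(n);K=c["K"]
    v,u=np.mgrid[0:400,0:640]
    q=cv2.undistortPoints(np.stack([u,v],-1).reshape(-1,1,2).astype(np.float64),K,c["dist"]).reshape(400,640,2)
    X=np.concatenate([q*d[...,None],d[...,None]],-1)
    if "R" in c: W=(X-c["t"])@c["R"]
    else:
        from scipy.spatial.transform import Rotation as R
        M=c["mount"];W=(X@M[:3,:3].T+M[:3,3])@R.from_quat(pose["eef_rot"]).as_matrix().T+pose["ee_pos"]
    W[d==0]=np.nan
    return W
def proj(n,P):
    c=camera_params(n);return cv2.projectPoints(np.array(P,float).reshape(-1,1,3),cv2.Rodrigues(c["R"])[0],c["t"],c["K"],c["dist"])[0].reshape(-1,2)
E
python3 - <<'E'
from h import *
for n in("scene","top"):
    f=np.load(n+"0.npz");W=cloud(n,f["p"],f["d"])
    if n=="top":
        c=f["p"][130:260,230:410]
    else: c=f["p"][130:260,280:460]
    cv2.imwrite(f"pics/{n}1.png",cv2.resize(c[:,:,::-1],None,fx=4,fy=4,interpolation=cv2.INTER_CUBIC))
    if n=="top":
        # foot: grey top z 0.012
        hsv=cv2.cvtColor(f["p"],cv2.COLOR_RGB2HSV)
        for (u,v) in [(281,177),(336,208),(325,165),(325,177),(300,173),(265,173),(317,230),(346,230),(219,254),(433,219),(281,160),(330,225)]: print(u,v,W[v,u].round(4),hsv[v,u])
        m=(W[...,2]>.006)&(W[...,2]<.018)
        m[:, :305]=0;m[:,358:]=0;m[:160]=0;m[245:]=0
        P=W[m];print(m.sum(),cv2.minAreaRect(P[:,:2].astype(np.float32)))
        z=W[...,2]; zz=z[160:190:2,262:345:4]
        print((zz*1000).round())
E
```

```text
281 177 [0.6347 0.0506 0.009 ] [105  11 234]
336 208 [ 0.5324 -0.099   0.0922] [ 15  24 148]
325 165 [ 0.6131 -0.0653  0.204 ] [ 65   8 186]
325 177 [ 0.6034 -0.0684  0.1327] [ 16 169 104]
300 173 [ 0.6187 -0.0051  0.1112] [ 17  12 186]
265 173 [0.6174 0.0844 0.1106] [ 18   6 209]
317 230 [ 0.4848 -0.0524  0.0155] [ 24   7 196]
346 230 [ 0.4864 -0.1324  0.0111] [100   4 182]
219 254 [0.4166 0.2122 0.0085] [ 37  15 227]
433 219 [ 0.5215 -0.3771  0.0049] [ 10 208 185]
281 160 [0.6654 0.0474 0.0703] [120   1 214]
330 225 [ 0.4995 -0.0881  0.0129] [ 66   8 157]
1172 ((0.5678647756576538, -0.08604119718074799), (0.13885162770748138, 0.19292403757572174), 84.16230010986328)
[[  0.  -1.   3.  -1.  66.  66.  -1.  -0.   0.   3.   1.  -1.  -1.  -3.
   -0. 205. 206. 205.  -1.   2.   3.]
 [  1.   1.   0.  68.  62.  58.  65.  -2.  -0.  -1.   1.  -3.   2.  -2.
   -1. 206. 203. 206.   6.  -1.  -1.]
 [ -2.  -0.  71.  57.  48.  48.  56.  65.   1.  nan  -3.   1.   2.   1.
    1. 202. 205. 204.   1.  -1.   4.]
 [ -3.   2.  60.  52.  32.  37.  39.  51.  68.   1.  -5.   3.  -0.  -2.
    1. 203. 206. 205.
[... 527 characters left out ...]
.
   64. 127. 134. 114.  15.  16.  14.]
 [ -1.  56.  24.  12.   8.  12.  11.  13.  27.   1.   6.   2.   1.  11.
   66. 116. 124. 118.  11.   9.  14.]
 [ -2.  60.  25.  11.  10.   4.   9.   9.  31.  -0.   3.  -3.   1.  12.
   67. 113. 118. 115.  12.  13.  11.]
 [ -1.  65.  23.   7.   9.   7.   4.  10.  30.  -2.  -3.  -2.   1.  11.
   67. 106. 106.  16.  16.  13.   9.]
 [  0.  65.  26.  15.   9.  11.   7.  10.  66.   3.  -0.  -1.  -1.   8.
   61.  60.  60.   9.  16.  10.  15.]
 [  0.   3.  29.  17.   9.   7.   5.  16.  64.   2.  -1.   1.   0.   9.
   53.  60.  55.  11.  13.  11.  12.]
 [  4.   1.  66.  17.  10.  10.  12.  24.   1.   1.  -0.   2.  -1.   7.
   53.  61.  57.   8.  15.  13.  14.]]
```

```bash
sleep 0
```

```text
(no output)
```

View pics/top1.png

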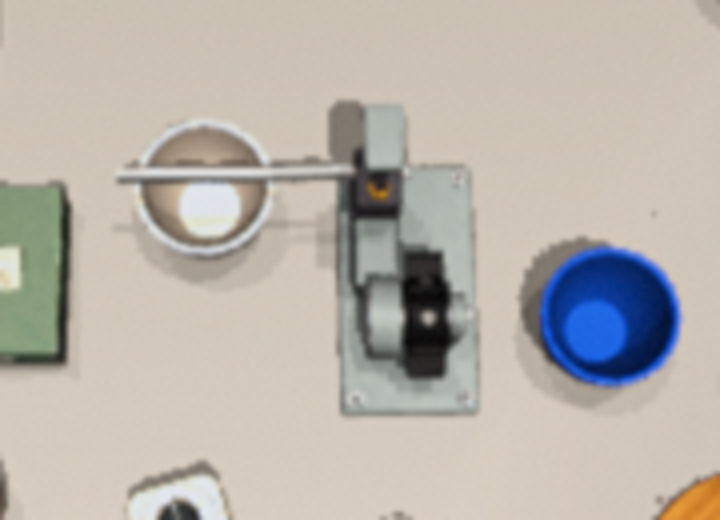

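View pics/scene1.png

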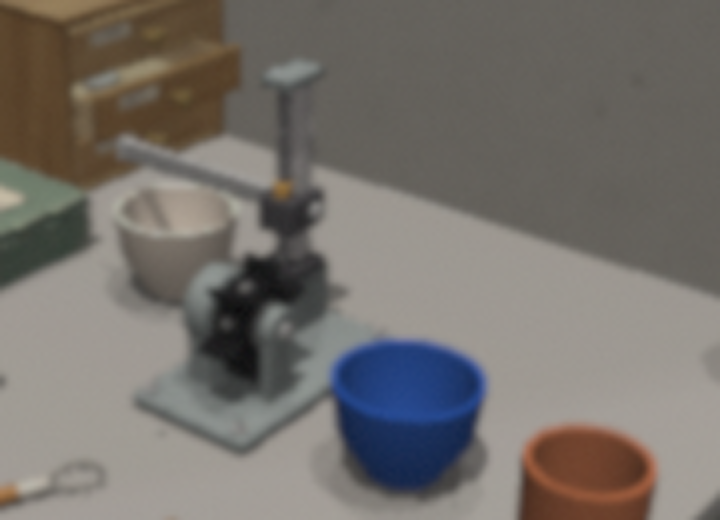

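```bash
python3 - <<'E'
from h import *
f=np.load("top0.npz");W=cloud("top",f["p"],f["d"]);z=W[...,2]
def reg(u0,u1,v0,v1,a,b):
    m=np.zeros(z.shape,bool);m[v0:v1,u0:u1]=True;return m&(z>a)&(z<b)
tab=W[240:250,300:312].reshape(-1,3);print("table",np.nanmean(tab[:,2]))
cap=W[reg(312,340,150,185,.195,.215)];r=cv2.minAreaRect(cap[:,:2].astype(np.float32));print("cap",cap.mean(0),len(cap),r,np.median(cap[:,2]))
bar=W[reg(262,312,168,182,.095,.12)];l=cv2.fitLine(bar[:,:2].astype(np.float32),cv2.DIST_HUBER,0,.01,.01).ravel();print("bar",len(bar),bar[:,2].mean(),np.percentile(bar[:,2],[5,50,90,97]),l,np.degrees(np.arctan2(l[1],l[0])),bar[:,1].max())
ft=W[reg(305,358,160,245,.007,.017)];
# robust foot
m=reg(305,358,160,245,.007,.018).astype(np.uint8);m=cv2.morphologyEx(m,cv2.MORPH_OPEN,np.ones((3,3)))
n,lab,st,ce=cv2.connectedComponentsWithStats(m);k=1+np.argmax(st[1:,4]);P=W[lab==k];print("foot",len(P),P[:,2].mean(),cv2.minAreaRect(P[:,:2].astype(np.float32)),P.min(0),P.max(0))
# wheel/ high
wh=W[reg(328,345,190,225,.07,.12)];print("wheel",len(wh),wh.mean(0),wh.min(0),wh.max(0))
# rim
for u0,u1,v0,v1,nm in [(258,303,155,200,"bowl"),(203,236,238,272,"cup"),(415,452,203,237,"beaker")]:
    P=W[reg(u0,u1,v0,v1,.03,.095)]; print(nm,np.percentile(P[:,2],[50,75,90,95,99]))
    Q=P[P[:,2]>np.percentile(P[:,2],80)];c=np.median(Q,0)
    (x,y),rr=cv2.minEnclosingCircle(Q[:,:2].astype(np.float32));print(x,y,rr)
E
```

```text
table 0.00044158215774922085
cap [ 0.61571901 -0.06647683  0.20394331] 169 ((0.6162040829658508, -0.06644449383020401), (0.03932639956474304, 0.021493656560778618), 0.989726185798645) 0.2042696220442534
bar 176 0.10809855406963456 [0.09794624 0.10982539 0.11260888 0.1130868 ] [ 0.02858793 -0.9995913   0.61807907  0.03155477] -88.3618 0.09351874455848384
foot 612 0.012205696991549693 ((0.539479672908783, -0.09265521913766861), (0.12268854677677155, 0.09537988901138306), 2.503671646118164) [ 0.47720855 -0.14117248  0.00713317] [ 0.59871139 -0.04299097  0.01797681]
wheel 318 [ 0.53998333 -0.09831339  0.08459579] [ 0.50851668 -0.121516    0.07022493] [ 0.57601906 -0.07854991  0.1057241 ]
bowl [0.06051099 0.06612155 0.06813588 0.06950489 0.07101158]
0.6213730573654175 0.048002082854509354 0.04662802442908287
cup [0.05059892 0.056182   0.05801851 0.05857042 0.05967841]
0.4112001061439514 0.20677848160266876 0.030877653509378433
beaker [0.06931092 0.08286947 0.08504381 0.08608422 0.08795311]
0.508775532245636 -0.3572719395160675 0.03517579287290573
```

>>> {"op": "drive_tool", "data": {
  "plan": [
    {"translation":[0,0,0],"rotation":[0,0,-0.115],"hand":1},
    {"translation":[0,0,0],"rotation":[0,0,-0.115],"hand":1},
    {"translation":[-0.14,-0.364,-0.012],"rotation":[0,0,0],"hand":1},
    {"translation":[-0.14,-0.364,-0.012],"rotation":[0,0,0],"hand":1},
    {"translation":[-0.14,-0.364,-0.012],"rotation":[0,0,0],"hand":1},
    {"translation":[-0.14,-0.364,-0.012],"rotation":[0,0,0],"hand":1},
    {"translation":[-0.14,-0.364,-0.012],"rotation":[0,0,0],"hand":1},
    {"translation":[-0.14,-0.364,-0.012],"rotation":[0,0,0],"hand":1}
  ]
}}

```text
time_s: 1.1
ee_pos: [0.3449, 0.2924, 0.2421]
eef_rot: [-0.02, 1.0, -0.0, 0.0]
force: [0.5, 0.2, 0.0]
width: -0.001
```

>>> {"op": "drive_tool", "data": {
  "plan": [
    {"translation":[-0.14,-0.364,0],"rotation":[0,0,0],"hand":1},
    {"translation":[-0.14,-0.364,0],"rotation":[0,0,0],"hand":1},
    {"translation":[-0.14,-0.364,0],"rotation":[0,0,0],"hand":1},
    {"translation":[-0.14,-0.364,0],"rotation":[0,0,0],"hand":1},
    {"translation":[-0.14,-0.364,0],"rotation":[0,0,0],"hand":1},
    {"translation":[-0.14,-0.364,0],"rotation":[0,0,0],"hand":1},
    {"translation":[0,0,0],"rotation":[0,0,0],"hand":1},
    {"translation":[0,0,0],"rotation":[0,0,0],"hand":1}
  ]
}}

```text
time_s: 2.1
ee_pos: [0.4826, -0.0277, 0.2417]
eef_rot: [-0.02, 1.0, 0.0, -0.001]
force: [0.4, 1.0, 0.2]
width: 0.002
```

```bash
python3 - <<'E'
from h import *
P=[];D=[]
s=observe();print(s["ee_pos"],s["eef_rot"],s["force"])
for i in range(5):
    p,d=capture("wrist");D.append(d);P.append(p)
d=np.array(D);d[d==0]=np.nan;d=np.nan_to_num(np.nanmean(d,0));np.savez("w1.npz",p=P[0],d=d,e=s["ee_pos"],q=s["eef_rot"])
cv2.imwrite("pics/w1.png",P[0][:,:,::-1])
E
```

```text
[ 0.48264598 -0.02770606  0.2417182 ] [-1.95713656e-02  9.99808210e-01  3.18866484e-04 -6.35739755e-04] [0.42746056 0.96324244 0.20697739]<stdin>:6: RuntimeWarning: Mean of empty slice
```

View pics/w1.png

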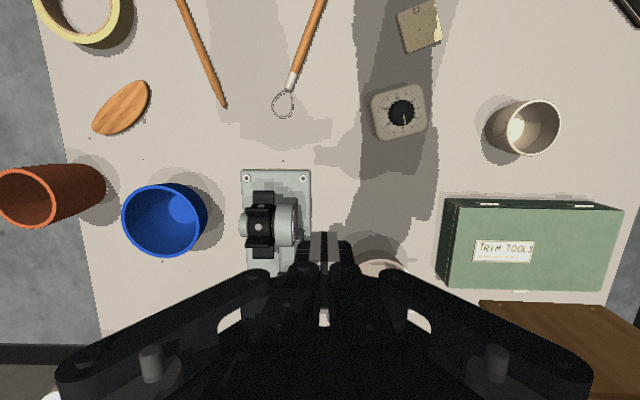

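```bash
python3 - <<'E'
from h import *
f=np.load("w1.npz");W=cloud("wrist",f["p"],f["d"],dict(eef_rot=f["q"],ee_pos=f["e"]));z=W[...,2]
c=f["p"][150:290,220:330];cv2.imwrite("pics/w1c.png",cv2.resize(c[:,:,::-1],None,fx=4,fy=4,interpolation=cv2.INTER_CUBIC))
print("table",np.nanmedian(z[140:160,200:230]),np.nanmedian(z[180:230,320:345]))
m=((z>.007)&(z<.018));m[:160]=0;m[282:]=0;m[:,:230]=0;m[:,318:]=0
m=cv2.morphologyEx(m.astype(np.uint8),cv2.MORPH_OPEN,np.ones((3,3)));P=W[m>0];print(len(P),P.min(0),P.max(0),np.median(P[:,2]))
# edges: front edge per column, left edges per row
fr=[];
for u in range(248,306):
    v=np.where(m[:,u])[0]
    if len(v): fr.append(W[v.min(),u,:2])
fr=np.array(fr);l=cv2.fitLine(fr.astype(np.float32),cv2.DIST_HUBER,0,.001,.01).ravel();print("front",l)
for nm,fn in(("umin",np.min),("umax",np.max)):
    e=[]
    for v in range(175,265):
        u=np.where(m[v])[0]
        if len(u): e.append(W[v,fn(u),:2])
    e=np.array(e);print(nm,cv2.fitLine(e.astype(np.float32),cv2.DIST_HUBER,0,.001,.01).ravel())
for v in range(188,266,4): print(v,[tuple((W[v,u]*1000).round().astype(int)) if np.isfinite(W[v,u,0]) else None for u in (242,250,256,262,268,274,285)])
E
```

```text
table -0.0006946241950025606 -0.00065166498079125
2864 [ 0.47728014 -0.1422055   0.00710646] [ 0.63889006 -0.04521317  0.0179664 ] 0.011251693401340648
front [ 0.03678918 -0.99932307  0.47882137 -0.09174986]
umin [ 0.5282432   0.84909314  0.5394995  -0.09146126]
umax [ 0.91379523 -0.40617517  0.53812647 -0.05572445]
188 [(np.int64(505), np.int64(-139), np.int64(11)), (np.int64(505), np.int64(-128), np.int64(11)), (np.int64(504), np.int64(-120), np.int64(11)), (np.int64(504), np.int64(-111), np.int64(11)), (np.int64(504), np.int64(-103), np.int64(11)), (np.int64(503), np.int64(-95), np.int64(11)), (np.int64(503), np.int64(-80), np.int64(11))]
192 [(np.int64(511), np.int64(-139), np.int64(10)), (np.int64(510), np.int64(-128), np.int64(11)), (np.int64(499), np.int64(-109), np.int64(54)), (np.int64(499), np.int64(-102), np.int64(54)), (np.int64(499), np.int64(-95), np.int64(54)), (np.int64(509), np.int64(-95), np.int64(12)), (np.int64(508), np.int64(-80), np.int64(11))]
196 [(np.int64(517), np.int64(-139), np.int64(11)), (np.int64(516), np.int64(-128), np.int64(11)), (np.int64(504), np.i
[... 5129 characters left out ...]
(582), np.int64(-74), np.int64(56))]
260 [(np.int64(620), np.int64(-146), np.int64(-1)), (np.int64(613), np.int64(-131), np.int64(11)), (np.int64(613), np.int64(-122), np.int64(11)), (np.int64(612), np.int64(-113), np.int64(12)), (np.int64(612), np.int64(-105), np.int64(11)), (np.int64(612), np.int64(-96), np.int64(11)), (np.int64(588), np.int64(-74), np.int64(56))]
264 [(np.int64(627), np.int64(-147), np.int64(-1)), (np.int64(620), np.int64(-131), np.int64(11)), (np.int64(619), np.int64(-122), np.int64(11)), (np.int64(619), np.int64(-114), np.int64(11)), (np.int64(618), np.int64(-105), np.int64(12)), (np.int64(618), np.int64(-96), np.int64(12)), (np.int64(594), np.int64(-74), np.int64(56))]
```

View pics/w1c.png

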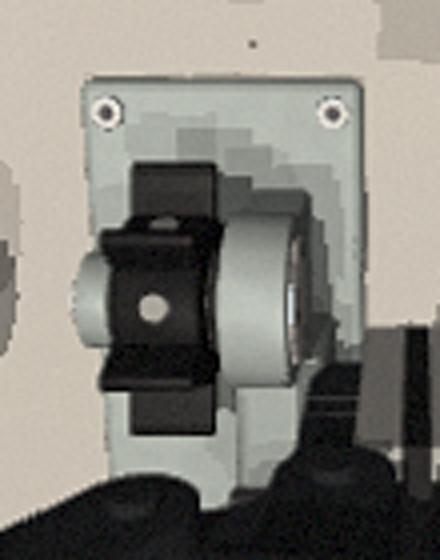

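>>> {"op": "drive_tool", "data": {
  "plan": [
    {"translation":[-0.16,0.3,0.03],"rotation":[0,0,0],"hand":1},
    {"translation":[-0.16,0.3,0.03],"rotation":[0,0,0],"hand":1},
    {"translation":[-0.16,0.3,0.03],"rotation":[0,0,0],"hand":1},
    {"translation":[-0.16,0.3,0.03],"rotation":[0,0,0],"hand":1},
    {"translation":[-0.16,0.3,0.03],"rotation":[0,0,0],"hand":1},
    {"translation":[-0.16,0,0.03],"rotation":[0,0,0],"hand":1},
    {"translation":[0,0,0],"rotation":[0,0,0],"hand":1},
    {"translation":[0,0,0],"rotation":[0,0,0],"hand":1}
  ]
}}

```text
time_s: 3.35
ee_pos: [0.6172, 0.2021, 0.215]
eef_rot: [-0.02, 1.0, -0.0, -0.001]
force: [0.5, 0.4, -0.6]
width: -0.002
```

```bash
cat > grab.py <<'E'
from h import *
import sys
k=sys.argv[1]
P=[];D=[]
s=observe();print(s["ee_pos"],s["eef_rot"],s["force"],s["time_s"])
for i in range(int(sys.argv[2])):
    p,d=capture("wrist");D.append(d);P.append(p)
d=np.array(D);d[d==0]=np.nan;d=np.nan_to_num(np.nanmedian(d,0));np.savez(k+".npz",p=P[0],d=d,e=s["ee_pos"],q=s["eef_rot"])
cv2.imwrite(f"pics/{k}.png",P[0][:,:,::-1])
E
python3 -W ignore grab.py w2 6
```

```text
[0.61718109 0.20209014 0.21497741] [-1.96565072e-02  9.99806536e-01 -2.67293683e-04 -6.64277808e-04] [ 0.52210318  0.41513452 -0.58345834] 3.35
```

View pics/w2.png

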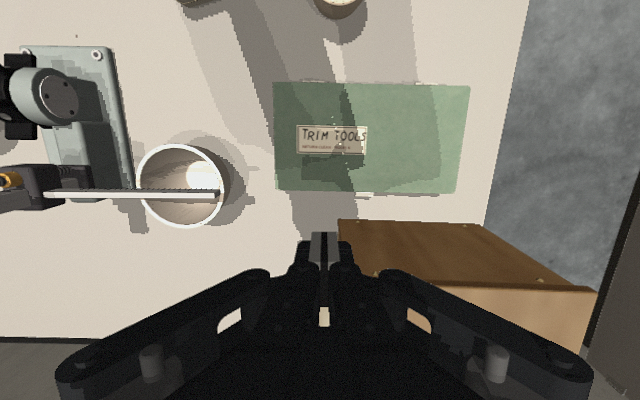

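```bash
python3 - <<'E'
from h import *
f=np.load("w2.npz");W=cloud("wrist",f["p"],f["d"],dict(eef_rot=f["q"],ee_pos=f["e"]));z=W[...,2]
print("table",np.nanmean(z[235:260,150:220]),np.nanmean(z[110:135,150:220]),np.nanmean(z[60:100,200:240]),"box",np.nanmedian(z[160:185,290:360]))
print("foot",np.nanmedian(z[60:100,85:100]))
b=W[186:202,60:215].reshape(-1,3);b=b[(b[:,2]>.09)];print("bar z",np.percentile(b[:,2],[5,25,50,75,90,95]),b.min(0),b.max(0))
for v in range(186,203): print(v,(z[v,[70,100,120,160,180,200]]*1000).round(1))
m=(z>.045)&(z<.085);m[:140]=0;m[232:]=0;m[:,:130]=0;m[:,232:]=0
c=np.array([.62,.05])
P=W[m];
# circle fit of top
for it in range(5):
    a=np.arctan2(P[:,1]-c[1],P[:,0]-c[0]);r=np.hypot(P[:,0]-c[0],P[:,1]-c[1])
    k=(r>.041);Q=P[k];Q=Q[Q[:,2]>.06]
    A=np.c_[2*Q[:,:2],np.ones(len(Q))];s=np.linalg.lstsq(A,(Q[:,:2]**2).sum(1),rcond=None)[0];c=s[:2]
print("centre",c,np.sqrt(s[2]+c@c),len(Q))
a=np.degrees(np.arctan2(P[:,1]-c[1],P[:,0]-c[0]));r=np.hypot(*(P[:,:2]-c).T)
for t in range(-180,180,20):
    k=(a>=t)&(a<t+20)&(r>.038)&(r<.05)
    if k.sum()>5: print(t,k.sum(),(np.percentile(P[k,2],[50,70,80,90,95])*1000).round(1), (r[k][np.argsort(P[k,2])[-5:]]*1000).round(1))
E
```

```text
table -0.001082685815948651 -0.0007763677628695351 -0.0007645141457551755 box 0.04901751577640877
foot 0.011519632674132044
bar z [0.09628116 0.10419971 0.10925905 0.10970707 0.10998381 0.11012617] [ 0.61454441 -0.05181831  0.09096986] [0.63401598 0.10148088 0.11105972]
186 [73.4 46.3 16.4 35.7 16.2  5.4]
187 [73.8 46.2 17.  37.6 16.5  6. ]
188 [96.8 96.7 96.6 66.9 95.7 50.3]
189 [100.8 100.3 100.3  99.3  98.8  98.9]
190 [106.1 104.1 103.9 103.7 102.6 102.9]
191 [108.8 108.3 108.  107.  106.7 107.2]
192 [108.7 109.8 109.8 109.  109.6 108.6]
193 [110.1 109.4 109.4 109.8 109.1 109.1]
194 [110.1 110.4 109.8 109.8 109.8 109.6]
195 [110.  109.8 109.8 109.7 110.5 109.2]
196 [109.5 109.6 110.4 109.6 110.  110.1]
197 [108.7 108.8 109.  109.3 109.6 109.7]
198 [55.  48.9 -0.3 45.1 24.9 13.9]
199 [54.9 48.8 -0.7 45.8 24.5 15. ]
200 [-1.8 22.5 -1.1 47.  25.7 16.8]
201 [-1.3 -1.1 -0.6 48.2 26.9 17.6]
202 [-1.1 -1.2 -0.4 48.4 28.3 18.5]
centre [0.62137969 0.04937164] 0.043745219233557245 1446
-180 97 [65.2 65.6 65.7 65.9 66. ] [42.9 42.6 44.5 44.3 42.6]
-160 144 [63.4 65.3 65.5 65.8 65.9] [44.  43
[... 304 characters left out ...]
 [44.5 45.7 44.  45.8 44.9]
-40 209 [59.1 64.  65.2 65.4 65.6] [46.2 43.6 45.2 45.8 43.5]
-20 170 [59.8 64.7 65.1 65.4 65.6] [43.6 44.7 44.1 44.8 45. ]
0 135 [61.6 65.  65.3 65.5 65.7] [45.3 44.2 44.7 43.2 44.5]
20 100 [64.8 65.2 65.4 65.6 65.8] [44.4 43.3 43.7 44.1 44.8]
40 65 [65.2 65.4 65.6 65.8 65.9] [43.9 43.8 43.7 44.4 44.3]
60 86 [65.2 65.4 65.5 65.7 65.8] [43.4 44.  43.6 42.8 44.3]
80 108 [64.4 65.4 65.6 65.8 66. ] [42.8 43.8 43.4 43.9 42.6]
100 128 [63.5 65.2 65.5 65.7 65.8] [42.3 43.3 42.8 43.6 42.6]
120 129 [63.9 65.2 65.5 65.7 65.8] [43.  43.2 43.8 44.5 43.8]
140 113 [64.9 65.4 65.6 65.8 66. ] [42.  44.2 44.2 43.8 42.3]
160 82 [65.4 65.7 65.7 66.  66.1] [43.2 44.3 44.4 42.7 43.1]
```

The rim is 66.3 mm high once I correct for the table reading. The bar edge is at 94.7 mm, which is click 2. Click 5 puts the edge at 67.7 mm, which is clear, and click 6 at 58.7 mm, which would be stopped. So I need three clicks.

>>> {"op": "drive_tool", "data": {
  "plan": [
    {"translation":[0.155,-0.332,0],"rotation":[0,0,0],"hand":1},
    {"translation":[0.155,-0.332,0],"rotation":[0,0,0],"hand":1},
    {"translation":[0.155,-0.332,0],"rotation":[0,0,0],"hand":1},
    {"translation":[0.155,-0.332,0],"rotation":[0,0,0],"hand":1},
    {"translation":[0.155,-0.332,0],"rotation":[0,0,0],"hand":1},
    {"translation":[0.155,-0.332,0],"rotation":[0,0,0],"hand":1},
    {"translation":[0,0,0.35],"rotation":[0,0,0],"hand":1},
    {"translation":[0,0,0.35],"rotation":[0,0,0],"hand":1},
    {"translation":[0,0,0],"rotation":[0,0,0],"hand":1},
    {"translation":[0,0,0],"rotation":[0,0,0],"hand":1}
  ]
}}

```text
time_s: 4.9
ee_pos: [0.4917, -0.1017, 0.1115]
eef_rot: [-0.02, 1.0, -0.0, 0.001]
force: [0.3, -0.3, 0.2]
width: -0.0
```

```bash
python3 -W ignore grab.py w3 1; python3 - <<'E'
import cv2
i=cv2.imread("pics/w3.png");cv2.imwrite("pics/w3c.png",cv2.resize(i[120:300,230:420],None,fx=3,fy=3))
E
```

```text
[ 0.4916735  -0.10172679  0.11152144] [-1.98045531e-02  9.99803358e-01 -1.48220667e-04  1.00184194e-03] [ 0.33215047 -0.29195598  0.2097122 ] 4.9
```

View pics/w3c.png

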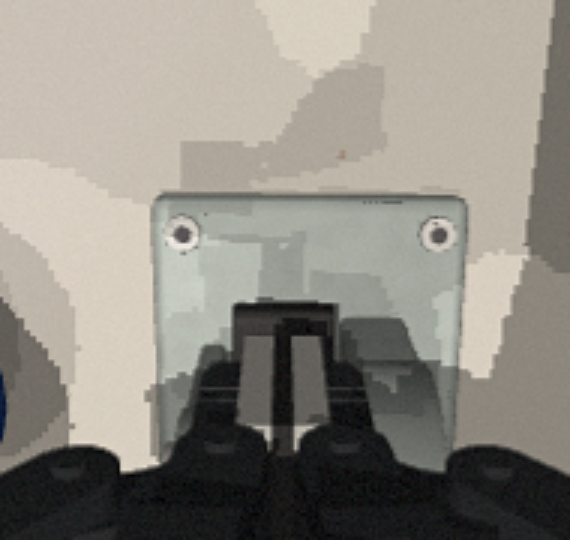

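>>> {"op": "drive_tool", "data": {
  "plan": [
    {"translation":[0.02,0,0],"rotation":[0,0,0],"hand":1},
    {"translation":[0,0,0.17],"rotation":[0,0,0],"hand":1},
    {"translation":[0,0,0],"rotation":[0,0,0],"hand":1},
    {"translation":[-0.033,0,0],"rotation":[0,0,0],"hand":1},
    {"translation":[-0.033,0,-0.01],"rotation":[0,0,0],"hand":1}
  ]
}}

```text
time_s: 5.58
ee_pos: [0.4974, -0.1014, 0.087]
eef_rot: [-0.02, 1.0, -0.0, -0.0]
force: [-6.4, -0.6, 2.1]
width: 0.001
```

>>> {"op": "drive_tool", "data": {
  "plan": [
    {"translation":[-0.033,0,-0.015],"rotation":[0,0,0],"hand":1},
    {"translation":[0,0,0],"rotation":[0,0,0],"hand":1}
  ]
}}

```text
time_s: 5.82
ee_pos: [0.499, -0.1014, 0.0885]
eef_rot: [-0.019, 1.0, 0.0, -0.004]
force: [-8.7, -0.5, 5.3]
width: -0.001
```

>>> {"op": "drive_tool", "data": {
  "plan": [
    {"translation":[-0.033,0,-0.02],"rotation":[0,0,0],"hand":1},
    {"translation":[-0.033,0,-0.015],"rotation":[0,0,0],"hand":1}
  ]
}}

```text
time_s: 6.08
ee_pos: [0.5082, -0.1011, 0.0938]
eef_rot: [-0.019, 1.0, 0.0, -0.004]
force: [-4.7, -1.3, 3.9]
width: -0.003
```

>>> {"op": "drive_tool", "data": {
  "plan": [
    {"translation":[-0.033,0,-0.015],"rotation":[0,0,0],"hand":1},
    {"translation":[-0.033,0,-0.01],"rotation":[0,0,0],"hand":1},
    {"translation":[-0.033,0,-0.005],"rotation":[0,0,0],"hand":1}
  ]
}}

```text
time_s: 6.45
ee_pos: [0.5287, -0.1001, 0.0985]
eef_rot: [-0.02, 1.0, -0.0, 0.001]
force: [-0.8, -0.3, -0.1]
width: 0.001
```

>>> {"op": "drive_tool", "data": {
  "plan": [
    {"translation":[0,0,-0.16],"rotation":[0,0,0],"hand":1},
    {"translation":[0.265,0,0],"rotation":[0,0,0],"hand":1},
    {"translation":[0,0,0],"rotation":[0,0,0],"hand":1}
  ]
}}

```text
time_s: 6.82
ee_pos: [0.4848, -0.1019, 0.1222]
eef_rot: [-0.019, 1.0, 0.0, -0.002]
force: [-0.3, -0.5, 0.1]
width: -0.0
```

```bash
cat > bar.py <<'E'
from h import *
P=[];D=[]
for i in range(4):
    p,d=capture("top");D.append(d)
d=np.array(D);d[d==0]=np.nan;d=np.nan_to_num(np.nanmedian(d,0))
W=cloud("top",p,d);z=W[...,2]
# per column, max z of bar
B=z[160:190,264:308];print("bar top",np.nanmedian(np.nanmax(B,0))*1000, "table",np.nanmedian(z[240:250,300:312])*1000)
f=np.load("top0.npz");z0=cloud("top",f["p"],f["d"])[...,2];print("ref k=2",np.nanmedian(np.nanmax(z0[160:190,264:308],0))*1000)
print(observe()["ee_pos"],observe()["time_s"])
E
python3 -W ignore bar.py
```

```text
bar top 102.4971461667978 table 0.3838157698705085
ref k=2 111.86316654112173
[ 0.48895097 -0.10169246  0.12218198] 7.025
```

>>> {"op": "drive_tool", "data": {
  "plan": [
    {"translation":[0,0,0.24],"rotation":[0,0,0],"hand":1},
    {"translation":[0,0,0],"rotation":[0,0,0],"hand":1},
    {"translation":[-0.033,0,0],"rotation":[0,0,0],"hand":1},
    {"translation":[-0.033,0,-0.01],"rotation":[0,0,0],"hand":1},
    {"translation":[-0.033,0,-0.015],"rotation":[0,0,0],"hand":1},
    {"translation":[-0.033,0,-0.02],"rotation":[0,0,0],"hand":1}
  ]
}}

```text
time_s: 7.78
ee_pos: [0.5037, -0.1013, 0.0931]
eef_rot: [-0.019, 1.0, 0.0, -0.004]
force: [-7.3, -0.8, 6.1]
width: -0.0
```

>>> {"op": "drive_tool", "data": {
  "plan": [
    {"translation":[-0.033,0,-0.015],"rotation":[0,0,0],"hand":1},
    {"translation":[-0.033,0,-0.015],"rotation":[0,0,0],"hand":1},
    {"translation":[-0.033,0,-0.01],"rotation":[0,0,0],"hand":1},
    {"translation":[-0.033,0,-0.005],"rotation":[0,0,0],"hand":1}
  ]
}}

```text
time_s: 8.28
ee_pos: [0.5286, -0.1003, 0.1008]
eef_rot: [-0.02, 1.0, -0.0, 0.001]
force: [0.2, -2.0, 0.1]
width: 0.0
```

>>> {"op": "drive_tool", "data": {
  "plan": [
    {"translation":[0,0,-0.16],"rotation":[0,0,0],"hand":1},
    {"translation":[0.265,0,0],"rotation":[0,0,0],"hand":1},
    {"translation":[0,0,0],"rotation":[0,0,0],"hand":1}
  ]
}}

```text
time_s: 8.65
ee_pos: [0.4846, -0.1019, 0.1239]
eef_rot: [-0.019, 1.0, 0.0, -0.001]
force: [0.8, 0.0, 0.9]
width: 0.0
```

```bash
python3 -W ignore bar.py
```

```text
bar top 93.29243319690403 table 0.5631043000076077
ref k=2 111.86316654112173
[ 0.48877745 -0.1017379   0.12381082] 8.85
```

>>> {"op": "drive_tool", "data": {
  "plan": [
    {"translation":[0,0,0.252],"rotation":[0,0,0],"hand":1},
    {"translation":[0,0,0],"rotation":[0,0,0],"hand":1},
    {"translation":[-0.033,0,0],"rotation":[0,0,0],"hand":1},
    {"translation":[-0.033,0,-0.01],"rotation":[0,0,0],"hand":1},
    {"translation":[-0.033,0,-0.015],"rotation":[0,0,0],"hand":1},
    {"translation":[-0.033,0,-0.02],"rotation":[0,0,0],"hand":1}
  ]
}}

```text
time_s: 9.6
ee_pos: [0.5036, -0.1013, 0.0928]
eef_rot: [-0.019, 1.0, 0.0, -0.004]
force: [-7.3, -1.0, 5.3]
width: -0.002
```

>>> {"op": "drive_tool", "data": {
  "plan": [
    {"translation":[-0.033,0,-0.015],"rotation":[0,0,0],"hand":1}
  ]
}}

```text
time_s: 9.72
ee_pos: [0.5089, -0.1011, 0.0956]
eef_rot: [-0.019, 1.0, 0.0, -0.003]
force: [-7.8, -0.5, 9.9]
width: -0.001
```

>>> {"op": "drive_tool", "data": {
  "plan": [
    {"translation":[-0.033,0,-0.015],"rotation":[0,0,0],"hand":1}
  ]
}}

```text
time_s: 9.85
ee_pos: [0.5159, -0.1009, 0.0982]
eef_rot: [-0.019, 1.0, -0.0, -0.001]
force: [-2.2, -0.1, 4.7]
width: 0.001
```

>>> {"op": "drive_tool", "data": {
  "plan": [
    {"translation":[-0.033,0,-0.01],"rotation":[0,0,0],"hand":1}
  ]
}}

```text
time_s: 9.98
ee_pos: [0.5232, -0.1005, 0.0996]
eef_rot: [-0.02, 1.0, -0.0, 0.001]
force: [-0.1, 0.5, 0.4]
width: 0.001
```

>>> {"op": "drive_tool", "data": {
  "plan": [
    {"translation":[-0.033,0,-0.005],"rotation":[0,0,0],"hand":1}
  ]
}}

```text
time_s: 10.1
ee_pos: [0.5283, -0.1002, 0.0999]
eef_rot: [-0.02, 1.0, -0.0, 0.001]
force: [-0.2, -0.7, 0.4]
width: -0.004
```

>>> {"op": "drive_tool", "data": {
  "plan": [
    {"translation":[0,0,-0.2],"rotation":[0,0,0],"hand":1},
    {"translation":[0.265,0,-0.2],"rotation":[0,0,0],"hand":1},
    {"translation":[0,0,-0.35],"rotation":[0,0,0],"hand":1},
    {"translation":[-0.155,0.332,0],"rotation":[0,0,0],"hand":1},
    {"translation":[-0.155,0.332,0],"rotation":[0,0,0],"hand":1},
    {"translation":[-0.155,0.332,0],"rotation":[0,0,0],"hand":1},
    {"translation":[-0.155,0.332,0],"rotation":[0,0,0],"hand":1},
    {"translation":[-0.155,0.332,0],"rotation":[0,0,0],"hand":1},
    {"translation":[-0.155,0.332,0],"rotation":[0,0,0],"hand":1},
    {"translation":[0,0,0],"rotation":[0,0,0],"hand":1}
  ]
}}

```text
time_s: 11.35
ee_pos: [0.6152, 0.2094, 0.2113]
eef_rot: [-0.024, 1.0, 0.002, 0.001]
force: [-0.3, -0.4, -0.1]
width: -0.001
```

>>> {"op": "drive_tool", "data": {
  "plan": [
    {"translation":[0,0,0],"rotation":[0,0,0],"hand":1}
  ]
}}

```text
time_s: 11.48
ee_pos: [0.6147, 0.2018, 0.2114]
eef_rot: [-0.02, 1.0, -0.001, -0.0]
force: [-0.6, -0.6, 0.3]
width: -0.003
```

```bash
python3 -W ignore bar.py;python3 -W ignore grab.py w4 6; python3 - <<'E'
from h import *
f=np.load("w4.npz");W=cloud("wrist",f["p"],f["d"],dict(eef_rot=f["q"],ee_pos=f["e"]));z=W[...,2]
print("table",np.nanmean(z[235:260,150:220]),np.nanmean(z[60:100,200:240]))
b=W[170:215,60:128].reshape(-1,3);b=b[(b[:,2]>.06)];print("bar z",np.percentile(b[:,2],[50,75,90,95]))
m=(z>.06)&(z<.07);m[:140]=0;m[232:]=0;m[:,:130]=0;m[:,232:]=0;P=W[m]
r=np.hypot(P[:,0]-.6214,P[:,1]-.0494);Q=P[(r>.041)&(r<.046)];print(np.percentile(Q[:,2],[50,80,90,95]),Q.mean(0))
A=np.c_[2*Q[:,:2],np.ones(len(Q))];s=np.linalg.lstsq(A,(Q[:,:2]**2).sum(1),rcond=None)[0];print(s[:2])
cv2.imwrite("pics/w4c.png",cv2.resize(f["p"][20:250,0:260,::-1],None,fx=2.5,fy=2.5))
E
```

```text
bar top 84.39891628285756 table 0.33558023395034925
ref k=2 111.86316654112173
[0.61486997 0.20055056 0.21206018] 11.675
[0.61486997 0.20055056 0.21206018] [-1.86119497e-02  9.99826736e-01 -2.99138916e-04  5.70919819e-05] [-1.30346906  0.28390478  0.33403745] 11.675
table -0.0005684961907010433 -0.0004318074577237224
bar z [0.08136796 0.08336844 0.08671041 0.08764307]
[0.06556769 0.06606252 0.0662132  0.06634475] [0.62090262 0.04558621 0.06479307]
[0.62140691 0.04917962]
```

View pics/w4c.png

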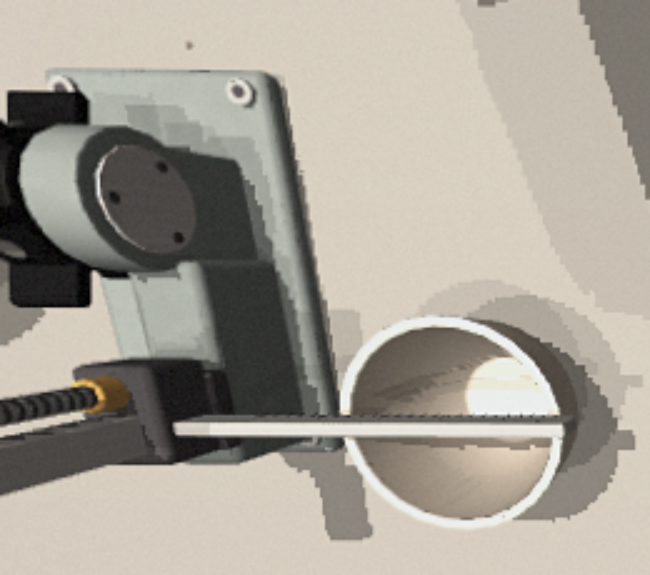

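```bash
python3 - <<'E'
from h import *
for k,ref in(("w2",110.7),("w4",83.7)):
    f=np.load(k+".npz");W=cloud("wrist",f["p"],f["d"],dict(eef_rot=f["q"],ee_pos=f["e"]));z=W[...,2]*1000
    t=np.nanmean(z[235:260,150:220])
    v=z[175:210,90:215].copy(); v[(v<70)]=np.nan
    mx=np.sort(np.where(np.isnan(v),0,v),0)[-5:].mean(0)
    print(k,"table",t,"bar top along y",[(np.median(mx[i:i+25])-t).round(2) for i in range(0,125,25)],ref)
E
```

```text
w2 table -1.0827732355389117 bar top along y [np.float64(110.77), np.float64(110.76), np.float64(110.81), np.float64(110.8), np.float64(110.83)] 110.7
w4 table -0.5684961907010433 bar top along y [np.float64(83.71), np.float64(83.7), np.float64(83.72), np.float64(83.71), np.float64(83.69)] 83.7
```

```bash
python3 -c "
from workcell import *
print(job_done())"
```

```text
the job is handed in; nothing more can be done
None
```

The gauge is set: the bar is settled at click 5, hanging clear of the white bowl under it, and I handed the job in with the arm well away. I rolled the wheel over three clicks, from 2 to 5, with the shut fingertips, and it snapped home each time.

**Bar and rim:** measured from the table, the bar's top is at 83.7 mm, so its lower edge is at 67.7 mm, exactly the click 5 height. The bowl's rim is at about 66.5 mm, giving roughly 1 mm of clearance.

**Next click:** click 6 would put the edge at 58.7 mm, well below the rim, so the bowl would stop it. I worked this out from the camera heights and did not push against the bowl to feel it.

**Pots:** the bowl's centre moved by no more than 0.2 mm between the first and last close looks. The arm never went near the cup or the beaker, but I did not measure them again.

**Checks that disagreed:**
- The top camera read the bar 0.3–0.7 mm higher than the wrist camera and placed things up to about 7 mm off, so I relied on the wrist camera.
- The single-moment push readings reached about 7 to 10 N along the push and 12.6 N overall. That is above the stated 3 to 6 N, and in the last click above 8 N. It fell off before each snap as a free click does, and the bar kept moving.

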